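# Ready the drilling jig: stop pin in, spring jaw held open

### The job

Get the drilling jig ready for its next wooden blank: take the orange-handled stop pin from the wooden rack, push it fully home in the hole of the jig's aluminium stop block and let go of it. Then take the black knob of the blue spring jaw, pull the jaw back until its pointer is over the red band, and keep holding it there: finish with the knob still held in the gripper and the jaw still at the band, because it springs back if released. Leave the other pins and everything else on the bench as they are.

Things in the scene. Friction and masses are not known exactly. Their poses are not given: they have to be found in the camera images.
- stop_pin: The loose stop pin with the orange handle, standing upright in one of the three rack holes (which one varies), about 50 g. Origin at the centre of its lower tip, z up along its axis. Steel shank 8 mm diameter, from z 0 to 35 mm, foot chamfered; steel collar 22 mm diameter from z 35 to 39 mm, which stops on the surface round the hole; round orange handle 16 mm diameter from z 39 to 83 mm: grip it there.
- green_pin: Spare pin of the same shape with a green handle, in another rack hole; leave it there.
- white_pin: Spare pin of the same shape with a white handle, in the third rack hole; leave it there.
- rack: Fixed pale wooden pin rack on the bench, 60 (x) x 170 (y) x 45 (z) mm, origin at the centre of its underside, z up. Three holes in its top on its y axis at y = -55, 0 and 55 mm, 40 mm deep, 9.5 mm wide. A pin in it has its collar on the rack's top, its tip 10 mm above the bench.
- jig: Fixed drilling jig: plywood base 290 (x) x 170 (y) x 18 (z) mm, origin at the centre of its underside, z up. Along its middle: aluminium stop block 56 x 76 mm at x = 70, top at z = 63 mm; the blue jaw, home at x = -40; a steel bracket at x = -140 (top z = 50). Dark rails (top z = 32) flank the jaw. White scale bar at y = -66, 30 mm wide, x -120 to 30, top z = 48. The jaw opens to -x.
- stop_hole (a point): Centre of the mouth of the hole in the stop block's top, axis upright; 63 mm above the bench. 9.5 mm wide with a 3 mm chamfer round the mouth, 40 mm deep; a pin fully home rests with its collar on the block, its tip 35 mm below this point.
- jaw: The blue spring jaw with its black knob and pointer, one rigid part that slides along the jig's x only. Origin on the bench plane under the knob's axis, axes parallel to the jig's; at x = -40 mm, y = 0 in the jig's frame when home (shut). It can be pulled 75 mm towards the jig's -x to an end stop. A spring pulls it home with about 5 N at home plus 1.2 N per 10 mm (about 8 to 11 N at the band).
- jaw_grip (a point): Point to grip on the jaw's knob, on its upright axis, 83 mm above the bench. The knob is an upright black cylinder 28 mm diameter, from 55 to 105 mm above the bench, on top of the blue jaw block 44 (x) x 42 (y) mm.
- jaw_pointer (a point): Tip region of the jaw's thin black pointer (3 mm wide), which reaches out to the jig's -y side over the white scale bar; it lies at the jaw knob's x in the jig's frame and moves with the jaw; this point is in the middle of the bar's width.
- mark: Red band clipped on the white scale bar, 12 mm long in x (the slide's direction) and 34 mm in y; origin at its centre, axes parallel to the jig's. It is set 25 to 50 mm on the jig's -x side of the pointer's home position. The pointer is right when its point is within the band, within 6 mm of its middle in x.
- wood_knob: Bystander: small turned dark wooden knob, 28 mm wide, 26 mm high, standing on the jig's base on its +y side.
- bowl: Bystander: turned wooden bowl, 120 mm wide, 55 mm high.
- glue: Bystander: white glue bottle with a red cap, 60 mm wide, 160 mm high.
- blank: Bystander: round wooden blank standing upright, 44 mm wide, 100 mm high.
- tape: Bystander: roll of yellow tape, 90 mm wide, 25 mm high.
- wax: Bystander: wax tin, 72 mm wide, 50 mm high.

How it is judged:
On the way, in this order (a step that is already met when the one before it is completed fails the run):
1. the orange pin is fully home in the stop block's hole and let go, the jaw still shut (z of stop_pin in the frame of stop_hole below -0.031 m and horizontal distance between stop_pin and stop_hole below 0.004 m and angle between the z axis of stop_pin and the z axis of jig, either way round below 0.1 rad and contact force between the fingers and stop_pin below 0.2 N and x of jaw in the frame of jig above -0.046 m), for 0.2 s.
2. the jaw is held by the gripper with its pointer over the red band (x of jaw_pointer in the frame of mark between -0.006 and 0.006 m and contact force between the fingers and jaw above 2 N), for 0.3 s.
At the end, for the whole second after the job is handed in: Orange pin within 4 mm of fully home in the stop block, upright within 0.1 rad, not touched; jaw pointer within 6 mm of the red band's middle, still, the fingers pressing the jaw with over 2 N; spare pins moved under 20 mm, other loose things under 30 mm (all of step 2 and z of stop_pin in the frame of stop_hole below -0.031 m and horizontal distance between stop_pin and stop_hole below 0.004 m and angle between the z axis of stop_pin and the z axis of jig, either way round below 0.1 rad and contact force between the fingers and stop_pin below 0.2 N and linear speed of jaw below 0.01 m/s and not (distance of green_pin from where it was at the start of the episode above 0.02 m) and not (distance of white_pin from where it was at the start of the episode above 0.02 m) and not (distance of wood_knob from where it was at the start of the episode above 0.03 m) and not (distance of bowl from where it was at the start of the episode above 0.03 m) and not (distance of glue from where it was at the start of the episode above 0.03 m) and not (distance of blank from where it was at the start of the episode above 0.03 m) and not (distance of tape from where it was at the start of the episode above 0.03 m) and not (distance of wax from where it was at the start of the episode above 0.03 m)); the arm keeps its last pose, push and grip.
It fails at once if a spare pin or another loose thing on the bench is moved out of its place (pins 20 mm, others 30 mm) (distance of any of green_pin, white_pin from where it was at the start of the episode above 0.02 m or distance of any of wood_knob, bowl, glue, blank, tape, wax from where it was at the start of the episode above 0.03 m).
It also fails if it takes over 54 s, if anything falls off the work surface, if the arm or the gripper's body presses on something with over 40 N, if the wrist force passes 120 N, or if a joint passes its speed limit or range.

### The arm

A 7-joint arm with a two-finger parallel gripper is mounted at the origin on the work surface. World frame = base frame: x ahead of the robot, y to its left, z up, the work surface at z = 0. Lengths are in m, angles in rad, forces in N, time in s.
With the tool pointing down it reaches from about 0.425 to 0.925 m from the base axis. Payload 6.8 kg.
Tool frame: the origin (TCP) lies midway between the tips of the shut fingers; the grasp point (between the pads) lies 19 mm behind it; z points along the fingers, y is the line along which they close (so a half turn about z gives the same grasp; the last joint's range is limited). The gripper opens to 85 mm and grips with 20 to 120 N. Pads are 22 mm wide; open, the fingers measure 114 mm over their backs; the gripper's body (76 mm by 85 mm) begins 54 mm behind the grasp point. The pads swing forward as they close: fully open they stand 13 mm farther back than shut.
Start: joints at [1.016, 0.477, 0.022, 1.555, -0.011, 1.109, -0.083], TCP at [0.292, -0.609, 0.231] pointing down, gripper open.
Joint ranges: [-2.96, 2.96], [-0.34, 2.1], [-1.41, 1.46], [0.24, 2.44], [-1.37, 4.51], [0.17, 1.92], [-2.96, 2.96]. Speed limits (rad/s): [2.39, 2.39, 3.14, 3.14, 3.14, 3.14, 3.14].

### API

Orientations are given as a unit quaternion [w, x, y, z].
In Python, from station import bot gives the robot as it stands.
- The arm moves only by the tool jog_arm, never from a script. Its argument "rows" is a list of rows, each an object of numbers: "fingers": the finger opening in mm, from 0 to 85.4; "x", "y", "z": the shift along the tool's x, y, z in mm; "ax", "ay", "az": the turn, a rotation vector about the tool's x, y, z in degrees. A call has exactly 8 rows; each row shifts and turns the commanded pose from where the row before left it, along the tool's axes as they then stand; what a row does not reach is not made up. A row lasts 1/10 s, in which the tool goes at most 50 mm and 8.59 degrees, less where a joint would pass 70% of its speed; a pose out of reach is approached as far as the arm can. A call with a gripper value outside its range is refused whole. The fingers move at their own pace and stop on an object; "force" is the grip in N (left out, the last holds). Time passes only in rows, so rows that do not move let the fingers close, or fill a call up. It gives the time, the measured TCP pose, the force, the opening and the grip force at its end, in the units of the state.
- bot.get_obs(): the state, without advancing time (a new reading comes with each control period).
- bot.read_camera(name): name is "scene" or "side" or "wrist"; returns a dict with "pixels" (420x560x3 uint8, red, green, blue), "vertical_fov" (degrees; the focal length in pixels is half the picture's height over the tangent of half this angle, whatever the lens; pixels are square), "cx", "cy" (the principal point, pixels), "world_from_camera" (4x4, takes a point from camera to world coordinates). Camera axes: x right, y down, z forward; pixel columns grow to the right and rows downward; lengths in m; the calibration is good to about 2 mm. A picture is of the moment at which its call begins. There is no depth.
- bot.hand_in(): hands the job in; it is judged then, once.
The state is a dict: "t": time; "q": joint angles; "joint_vel": joint speeds; "joint_torque": joint torques, N m; "eef_pos": TCP position; "tool_rot": TCP orientation; "contact_force": force on the tool from outside, world axes, zero at the start; "torque": the same for the moment, N m; "gripper_width": opening from 0.0 (shut) to 1.0 (fully open); "grasp_force": force on a finger pad.
Only numpy, scipy, OpenCV 4.12 (cv2) and the standard library are available. Lean on these libraries where they do the work, as an engineer would, in place of code of your own. Each camera call takes 0.05 s, during which the arm holds its last target. There are 200 camera calls.

## Working session

There is one attempt and no reset: what is moved stays moved. The work goes in short steps, Python scripts to look and compute and a tool call to move; the robot and the scene stay as the last step left them, time stands still between calls to the robot, and variables do not carry over. Pictures are saved under pics/ and viewed, at most 10 in all, crops included, and the job is handed in when it is done.

Besides the shell and the picture viewer there is one more tool, called after "Emit:" as a command line: name --argument value ..., lists and objects as JSON in quotes. jog_arm: Moves the arm, as the interface text tells. Its arguments: {"type":"object","properties":{"rows":{"type":"array","items":{"type":"object","properties":{"fingers":{"type":"number"},"x":{"type":"number"},"y":{"type":"number"},"z":{"type":"number"},"ax":{"type":"number"},"ay":{"type":"number"},"az":{"type":"number"}}}},"force":{"type":"number"}},"required":["rows"]}

```bash
mkdir -p pics
cat > h.py <<'E'
import numpy as np,cv2
from station import bot
def shot(n,f=None):
    c=bot.read_camera(n)
    if f: cv2.imwrite(f'pics/{f}.png',cv2.cvtColor(c['pixels'],cv2.COLOR_RGB2BGR))
    return c
def ray(c,u,v):
    f=210/np.tan(np.radians(c['vertical_fov'])/2);T=np.array(c['world_from_camera'])
    return T[:3,3],T[:3,:3]@np.array([(u-c['cx'])/f,(v-c['cy'])/f,1])
def atz(c,u,v,z):
    o,d=ray(c,u,v);return o+d*(z-o[2])/d[2]
def proj(c,p):
    f=210/np.tan(np.radians(c['vertical_fov'])/2);T=np.array(c['world_from_camera'])
    q=T[:3,:3].T@(np.array(p)-T[:3,3]);return np.array([c['cx']+f*q[0]/q[2],c['cy']+f*q[1]/q[2]])
E
python3 - <<'E'
from h import *
for n in ['scene','side','wrist']:
    c=shot(n,n+'0');print(n,c['vertical_fov'],c['cx'],c['cy'],np.round(c['world_from_camera'],3).tolist())
o=bot.get_obs();print(o['t'],o['eef_pos'],o['tool_rot'],o['gripper_width'])
E
```

```text
scene 53.72169036265176 284.50007858716504 210.56413021456018 [[0.637, 0.647, -0.418, 1.107], [0.771, -0.531, 0.352, -0.453], [0.006, -0.547, -0.837, 1.271], [0.0, 0.0, 0.0, 1.0]]
side 42.380444004092425 285.09956085061674 202.21277907772503 [[-0.777, -0.397, 0.489, -0.216], [-0.63, 0.488, -0.605, 0.948], [0.001, -0.778, -0.629, 1.024], [0.0, 0.0, 0.0, 1.0]]
wrist 65.22918436115454 277.7625846855723 206.34219193958236 [[0.431, -0.862, -0.267, 0.36], [-0.902, -0.413, -0.126, -0.576], [-0.002, 0.295, -0.955, 0.374], [0.0, 0.0, 0.0, 1.0]]
0.15 [ 0.29146005 -0.60833593  0.23052532] [-6.90954757e-04  9.75147826e-01  2.21554047e-01 -2.12079683e-04] 1.0009777195752763
```

View pics/scene0.png

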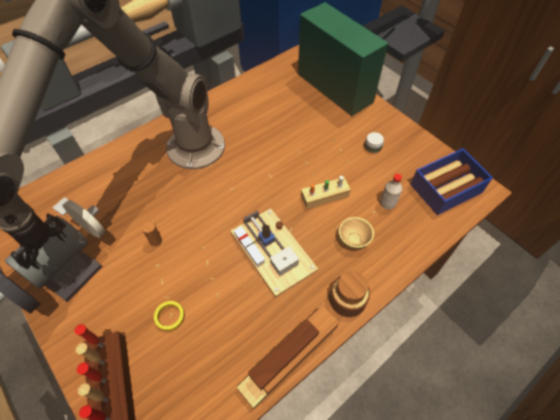

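View pics/side0.png

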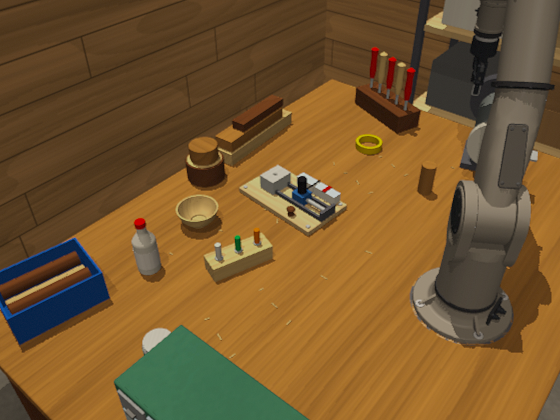

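The scene view shows the jig near (273,250), the rack near (326,192) with the orange pin at its left end (312,190). The side view shows the same, with the orange pin at (257,237). Next I'll zoom in on both.

Run:
```python
import cv2
a=cv2.imread('pics/scene0.png')[170:300,220:360];b=cv2.imread('pics/side0.png')[160:280,200:350]
cv2.imwrite('pics/sc.png',cv2.resize(a,None,fx=4.6,fy=4.6,interpolation=cv2.INTER_CUBIC))
cv2.imwrite('pics/sd.png',cv2.resize(b,None,fx=5,fy=5,interpolation=cv2.INTER_CUBIC))
```

```text
(no output)
```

View pics/sc.png

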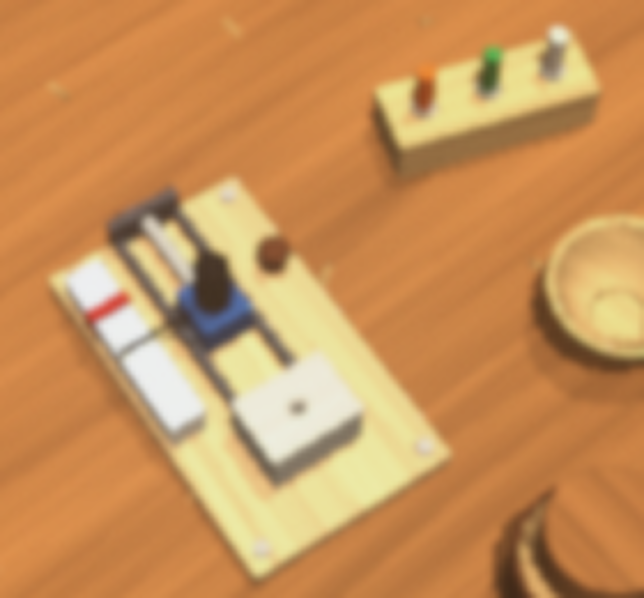

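View pics/sd.png

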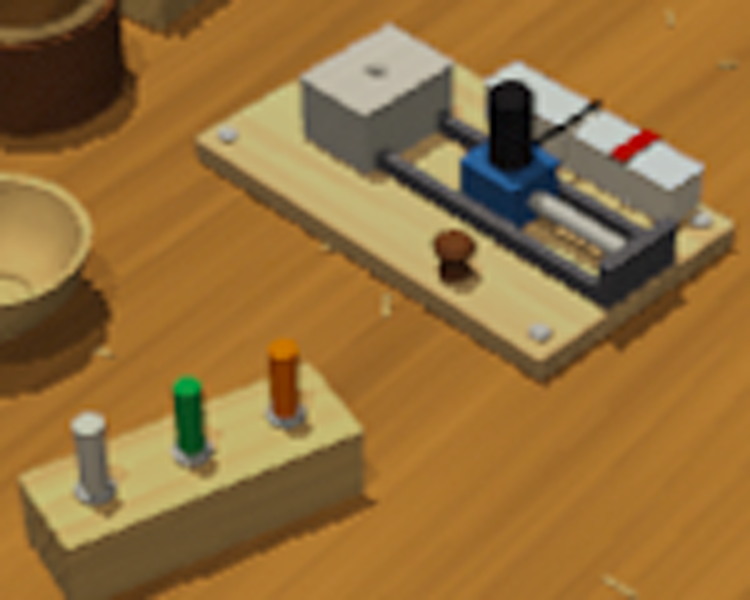

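The crops show the orange pin top at scene crop (427,74) and side crop (283,349). The hole is at scene (298,408) and side (376,71). The knob top is at (212,258)/(510,92) and the band at (107,306)/(636,146).

Run:
```python
from h import *
s=shot('scene');d=shot('side')
P={'orange':(427,74,283,349,.093),'green':(492,54,188,387,.093),'white':(558,34,89,422,.093),'hole':(298,408,376,71,.063),'knobtop':(212,258,510,92,.105),'band':(107,306,636,146,.048),'cA':(55,280,735,228,.018),'cB':(235,180,543,375,.018),'cC':(449,455,198,145,.018),'cD':(258,575,None,None,.018),'wk':(274,245,455,245,.044)}
for k,(X,Y,A,B,z) in P.items():
    u,v=220+(X+.5)/4.6-.5,170+(Y+.5)/4.6-.5
    a=atz(s,u,v,z); out=[a.round(4)]
    if A:
        A,B=200+(A+.5)/5-.5,160+(B+.5)/5-.5
        out.append(atz(d,A,B,z).round(4))
        o1,d1=ray(s,u,v);o2,d2=ray(d,A,B)
        t=np.linalg.lstsq(np.stack([d1,-d2],1),o2-o1,rcond=None)[0]
        out.append(((o1+t[0]*d1+o2+t[1]*d2)/2).round(4))
    print(k,*out)
w=shot('wrist')
T=np.array(w['world_from_camera']);o=bot.get_obs();from scipy.spatial.transform import Rotation as R
q=o['tool_rot'];Rt=R.from_quat([q[1],q[2],q[3],q[0]]).as_matrix()
print(Rt.round(3)); print('cam in tool',Rt.T@(T[:3,3]-o['eef_pos']),(Rt.T@T[:3,:3]).round(3))
```

```text
orange [0.5    0.1862 0.093 ] [0.495  0.1866 0.093 ] [0.4977 0.1861 0.091 ]
green [0.5175 0.2379 0.093 ] [0.5132 0.2385 0.093 ] [0.5157 0.238  0.0912]
white [0.5358 0.2911 0.093 ] [0.534  0.2885 0.093 ] [0.5349 0.2897 0.0933]
hole [ 0.6454 -0.0623  0.063 ] [ 0.6405 -0.0618  0.063 ] [ 0.6434 -0.0627  0.061 ]
knobtop [ 0.5309 -0.0476  0.105 ] [ 0.5306 -0.0503  0.105 ] [ 0.5306 -0.0485  0.1059]
band [ 0.4862 -0.113   0.048 ] [ 0.4864 -0.1167  0.048 ] [ 0.486  -0.1141  0.0495]
cA [ 0.4276 -0.1217  0.018 ] [ 0.4169 -0.1218  0.018 ] [ 0.4219 -0.1228  0.0137]
cB [0.4431 0.0409 0.018 ] [0.4272 0.0511 0.018 ] [0.4355 0.0436 0.0074]
cC [0.7261 0.0122 0.018 ] [0.7157 0.0181 0.018 ] [0.7229 0.0134 0.0116]
cD [ 0.7097 -0.1511  0.018 ]
wk [0.5214 0.0168 0.044 ] [0.5152 0.0187 0.044 ] [0.5186 0.017  0.0408]
[[ 0.902  0.432 -0.   ]
 [ 0.432 -0.902  0.001]
 [-0.    -0.001 -1.   ]]
cam in tool [ 7.57353607e-02  7.75345974e-05 -1.43345567e-01] [[-0.001 -0.955 -0.295]
 [ 1.    -0.001 -0.001]
 [ 0.001 -0.295  0.955]]
```

Emit:
jog_arm --rows '[{"az": -7.5, "fingers": 60}, {"az": -7.5, "fingers": 60}, {"az": -7.5, "fingers": 60}, {"az": -7.5, "fingers": 60}, {"az": -7.5, "fingers": 60}, {"az": -7.5, "fingers": 60}, {"x": 30, "y": 7, "fingers": 60}, {"x": 45, "y": 10, "fingers": 60}]'

```text
invalid input
```

```bash
cat >> h.py <<'E'
from scipy.spatial.transform import Rotation as R
def state(t=None,yang=None):
    o=bot.get_obs();q=o['tool_rot'];Rt=R.from_quat([q[1],q[2],q[3],q[0]]).as_matrix()
    print('t%.2f'%o['t'],'tcp',np.round(o['eef_pos'],4),'yang %.1f'%np.degrees(np.arctan2(Rt[1,1],Rt[0,1])),'tz',Rt[:,2].round(3),'q',np.round(o['q'],2),'w %.3f g %.1f'%(o['gripper_width'],o['grasp_force']),'F',np.round(o['contact_force'],1))
    if t is not None: print('tool delta mm',(1000*Rt.T@(np.array(t)-o['eef_pos'])).round(1))
    return o,Rt
E
python3 -c "
from h import *
state([.55,-.15,.23]);state([.4975,.1863,.14])"
```

```text
t0.30 tcp [ 0.2915 -0.6086  0.2309] yang -64.4 tz [-0.     0.001 -1.   ] q [ 1.02  0.48  0.02  1.56 -0.01  1.11 -0.08] w 0.999 g 0.0 F [-0.4  0.6 -1.1]
tool delta mm [ 431.2 -301.9    1.1]
t0.30 tcp [ 0.2915 -0.6086  0.2309] yang -64.4 tz [-0.     0.001 -1.   ] q [ 1.02  0.48  0.02  1.56 -0.01  1.11 -0.08] w 0.999 g 0.0 F [-0.4  0.6 -1.1]
tool delta mm [ 529.1 -627.9   91.3]
```

Emit:
jog_arm --rows '[{"x": 0, "y": 0, "z": 0, "ax": 0, "ay": 0, "az": -7.5, "fingers": 60}, {"x": 0, "y": 0, "z": 0, "ax": 0, "ay": 0, "az": -7.5, "fingers": 60}, {"x": 0, "y": 0, "z": 0, "ax": 0, "ay": 0, "az": -7.5, "fingers": 60}, {"x": 0, "y": 0, "z": 0, "ax": 0, "ay": 0, "az": -7.5, "fingers": 60}, {"x": 0, "y": 0, "z": 0, "ax": 0, "ay": 0, "az": -7.5, "fingers": 60}, {"x": 0, "y": 0, "z": 0, "ax": 0, "ay": 0, "az": -7.5, "fingers": 60}, {"x": 30, "y": 7, "z": 0, "ax": 0, "ay": 0, "az": 0, "fingers": 60}, {"x": 45, "y": 10, "z": 0, "ax": 0, "ay": 0, "az": 0, "fingers": 60}]' --force 40

```text
t: 1.1
eef_pos: [0.3303, -0.5455, 0.2309]
tool_rot: [0.0, 0.818, 0.575, -0.001]
contact_force: [1.4, 0.4, -0.6]
gripper_width: 0.706
grasp_force: 0.0
```

```bash
python3 -c "
from h import *
state([.55,-.15,.23]);state([.4975,.1863,.14])"
```

```text
t1.10 tcp [ 0.3303 -0.5455  0.2309] yang -19.7 tz [-0.001 -0.001 -1.   ] q [ 1.05  0.42 -0.17  1.64  0.08  1.08  0.52] w 0.706 g 0.0 F [ 1.4  0.4 -0.6]
tool delta mm [4.465e+02 7.320e+01 2.000e-01]
t1.10 tcp [ 0.3303 -0.5455  0.2309] yang -19.7 tz [-0.001 -0.001 -1.   ] q [ 1.05  0.42 -0.17  1.64  0.08  1.08  0.52] w 0.706 g 0.0 F [ 1.4  0.4 -0.6]
tool delta mm [745.4 -89.7  89.9]
```

Emit:
jog_arm --rows '[{"x": 45, "y": 9, "z": 0, "ax": 0, "ay": 0, "az": 0, "fingers": 60}, {"x": 45, "y": 9, "z": 0, "ax": 0, "ay": 0, "az": 0, "fingers": 60}, {"x": 45, "y": 9, "z": 0, "ax": 0, "ay": 0, "az": 0, "fingers": 60}, {"x": 45, "y": 9, "z": 0, "ax": 0, "ay": 0, "az": 0, "fingers": 60}, {"x": 45, "y": 9, "z": 0, "ax": 0, "ay": 0, "az": 0, "fingers": 60}, {"x": 45, "y": 5, "z": 0, "ax": 0, "ay": 0, "az": 0, "fingers": 60}, {"x": 45, "y": 0, "z": 0, "ax": 0, "ay": 0, "az": 0, "fingers": 60}, {"x": 20, "y": 0, "z": 0, "ax": 0, "ay": 0, "az": 0, "fingers": 60}]'

```text
t: 1.9
eef_pos: [0.4929, -0.2392, 0.2316]
tool_rot: [-0.0, 0.814, 0.58, 0.001]
contact_force: [-0.0, 0.3, 0.0]
gripper_width: 0.698
grasp_force: 0.0
```

```bash
python3 -c "
from h import *
state([.4975,.1863,.16])
c=shot('wrist','w1')
for n,p in dict(hole=[.643,-.0625,.063],knob=[.5306,-.0485,.105],band=[.486,-.114,.048],orange=[.4977,.1861,.093]).items(): print(n,proj(c,p))"
```

```text
t1.90 tcp [ 0.4929 -0.2392  0.2316] yang -19.1 tz [ 0.001  0.002 -1.   ] q [ 0.61  0.29 -0.32  1.84  0.1   1.02 -0.09] w 0.698 g 0.0 F [-0.   0.3  0. ]
tool delta mm [ 403.6 -134.6   72.3]
hole [384.63189634 -82.41723759]
knob [238.15968648 -74.21233966]
band [225.67297659  59.07822511]
orange [  22.29513637 -544.20274837]
```

Emit:
jog_arm --rows '[{"x": 25, "y": 0, "z": 0, "ax": 0, "ay": 0, "az": 0, "fingers": 60}, {"x": 25, "y": 0, "z": 0, "ax": 0, "ay": 0, "az": 0, "fingers": 60}, {"x": 25, "y": 0, "z": 0, "ax": 0, "ay": 0, "az": 0, "fingers": 60}, {"x": 25, "y": 0, "z": 0, "ax": 0, "ay": 0, "az": 0, "fingers": 60}, {"x": 25, "y": 0, "z": 0, "ax": 0, "ay": 0, "az": 0, "fingers": 60}, {"x": 25, "y": 0, "z": 0, "ax": 0, "ay": 0, "az": 0, "fingers": 60}, {"x": 10, "y": 0, "z": 0, "ax": 0, "ay": 0, "az": 0, "fingers": 60}, {"x": 0, "y": 0, "z": 0, "ax": 0, "ay": 0, "az": 0, "fingers": 60}]'

```text
t: 2.75
eef_pos: [0.5445, -0.0923, 0.2314]
tool_rot: [-0.0, 0.815, 0.579, 0.0]
contact_force: [-0.3, -0.5, -0.2]
gripper_width: 0.705
grasp_force: 0.0
```

```bash
python3 -c "
from h import *
state([.4975,.1863,.16])
c=shot('wrist','w2')
np.save('w2.npy',c,allow_pickle=True)
for n,p in dict(hole=[.643,-.0625,.063],knob=[.5306,-.0485,.105],band=[.486,-.114,.048],orange=[.4977,.1861,.093]).items(): print(n,proj(c,p))"
```

```text
t2.75 tcp [ 0.5445 -0.0923  0.2314] yang -19.3 tz [ 0.  0. -1.] q [ 0.38  0.3  -0.39  1.83  0.13  1.03 -0.4 ] w 0.705 g 0.0 F [-0.3 -0.5 -0.2]
tool delta mm [ 247.4 -136.3   71.4]
hole [367.78059925 121.95612368]
knob [243.93462717 154.60104658]
band [232.09037866 219.51436782]
orange [  73.01206923 -164.6199323 ]
```

View pics/w2.png

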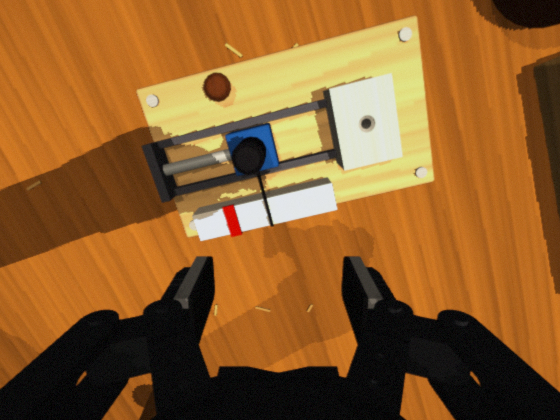

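The wrist view shows the hole at (367,124), knob top at (248,155), band centre at (233,221), pointer at about (267,205), and the base corners. All of these agree well with my estimates.

```bash
python3 -c "
from h import *
c=np.load('w2.npy',allow_pickle=True).item()
for n,p in dict(hole=(367,124,.063),knob=(248,155,.105),band=(233,221,.048),ptr=(267,205,.05),A=(190,237,.018),B=(138,91,.018),C=(417,17,.018),D=(433,181,.018)).items(): print(n,atz(c,*p).round(4))"
```

```text
hole [ 0.6419 -0.064   0.063 ]
knob [ 0.5336 -0.0499  0.105 ]
band [ 0.4863 -0.1159  0.048 ]
ptr [ 0.5265 -0.1106  0.05  ]
A [ 0.4238 -0.1264  0.018 ]
B [0.4388 0.0394 0.018 ]
C [0.7235 0.0112 0.018 ]
D [ 0.7058 -0.1542  0.018 ]
```

Emit:
jog_arm --rows '[{"x": 20, "y": -12, "z": 0, "ax": 0, "ay": 0, "az": 0, "fingers": 60}, {"x": 40, "y": -24, "z": 0, "ax": 0, "ay": 0, "az": 0, "fingers": 60}, {"x": 40, "y": -24, "z": 0, "ax": 0, "ay": 0, "az": 0, "fingers": 60}, {"x": 40, "y": -24, "z": 0, "ax": 0, "ay": 0, "az": 0, "fingers": 60}, {"x": 40, "y": -24, "z": 0, "ax": 0, "ay": 0, "az": 0, "fingers": 60}, {"x": 25, "y": -20, "z": 0, "ax": 0, "ay": 0, "az": 0, "fingers": 60}, {"x": 5, "y": -8, "z": 0, "ax": 0, "ay": 0, "az": 0, "fingers": 60}, {"x": 0, "y": 0, "z": 0, "ax": 0, "ay": 0, "az": 0, "fingers": 60}]'

```text
t: 3.6
eef_pos: [0.4853, 0.1494, 0.2313]
tool_rot: [0.0, 0.816, 0.578, -0.0]
contact_force: [-0.2, -1.0, -0.2]
gripper_width: 0.702
grasp_force: 0.0
```

```bash
python3 -c "
from h import *
state([.4975,.1863,.07])
c=shot('wrist','w3')
im=cv2.cvtColor(c['pixels'],cv2.COLOR_RGB2HSV)
m=cv2.inRange(im,(5,150,60),(18,255,255))
np.save('w3.npy',c,allow_pickle=True)
for n,p in dict(orange=[.4977,.1861,.093],ob=[.4977,.1861,.049],tcp=[.4977,.1861,.093]).items(): print(n,proj(c,p))"
```

```text
t3.60 tcp [0.4853 0.1494 0.2313] yang -19.4 tz [-0.    -0.001 -1.   ] q [ 0.04  0.25 -0.53  1.92  0.15  1.01 -0.9 ] w 0.702 g 0.0 F [-0.2 -1.  -0.2]
tool delta mm [ 39.   -0.7 161.2]
orange [276.96837994 149.96336989]
ob [277.05781705 144.04891527]
tcp [276.96837994 149.96336989]
```

View pics/w3.png

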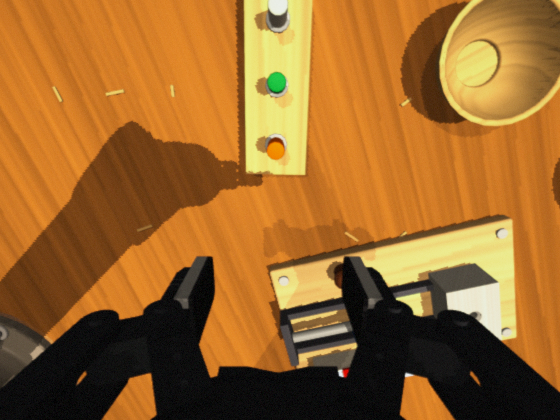

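The orange pin top is at (276,150), just as predicted, so I'll go down on it.

Emit:
jog_arm --rows '[{"x": 25, "y": 0, "z": 0, "ax": 0, "ay": 0, "az": 0, "fingers": 60}, {"x": 13, "y": -1, "z": 20, "ax": 0, "ay": 0, "az": 0, "fingers": 60}, {"x": 0, "y": 0, "z": 40, "ax": 0, "ay": 0, "az": 0, "fingers": 60}, {"x": 0, "y": 0, "z": 40, "ax": 0, "ay": 0, "az": 0, "fingers": 60}, {"x": 0, "y": 0, "z": 30, "ax": 0, "ay": 0, "az": 0, "fingers": 60}, {"x": 0, "y": 0, "z": 20, "ax": 0, "ay": 0, "az": 0, "fingers": 60}, {"x": 0, "y": 0, "z": 10, "ax": 0, "ay": 0, "az": 0, "fingers": 60}, {"x": 0, "y": 0, "z": 0, "ax": 0, "ay": 0, "az": 0, "fingers": 60}]'

```text
t: 4.45
eef_pos: [0.4975, 0.1837, 0.0701]
tool_rot: [0.0, 0.817, 0.577, -0.001]
contact_force: [0.4, 0.1, 0.1]
gripper_width: 0.703
grasp_force: 0.0
```

```bash
python3 -c "
from h import *
state([.4975,.1863,.056])"
```

```text
t4.45 tcp [0.4975 0.1837 0.0701] yang -19.6 tz [-0.002 -0.002 -1.   ] q [-0.1   0.5  -0.46  2.    0.34  0.71 -1.11] w 0.703 g 0.0 F [0.4 0.1 0.1]
tool delta mm [ 2.5 -0.8 14.1]
```

Emit:
jog_arm --rows '[{"x": 2.5, "y": -1, "z": 8, "ax": 0, "ay": 0, "az": 0, "fingers": 60}, {"x": 0, "y": 0, "z": 6, "ax": 0, "ay": 0, "az": 0, "fingers": 60}, {"x": 0, "y": 0, "z": 0, "ax": 0, "ay": 0, "az": 0, "fingers": 10}, {"x": 0, "y": 0, "z": 0, "ax": 0, "ay": 0, "az": 0, "fingers": 10}, {"x": 0, "y": 0, "z": 0, "ax": 0, "ay": 0, "az": 0, "fingers": 10}, {"x": 0, "y": 0, "z": 0, "ax": 0, "ay": 0, "az": 0, "fingers": 10}, {"x": 0, "y": 0, "z": 0, "ax": 0, "ay": 0, "az": 0, "fingers": 10}, {"x": 0, "y": 0, "z": 0, "ax": 0, "ay": 0, "az": 0, "fingers": 10}]' --force 50

```text
t: 5.25
eef_pos: [0.4976, 0.1889, 0.0578]
tool_rot: [0.0, 0.816, 0.578, 0.0]
contact_force: [-0.7, -0.2, 5.9]
gripper_width: 0.172
grasp_force: 48.7
```

```bash
python3 -c "
from h import *
state([.4975,.1863,.056])"
```

```text
t5.25 tcp [0.4976 0.1889 0.0578] yang -19.4 tz [ 0.001  0.    -1.   ] q [-0.12  0.52 -0.45  2.01  0.35  0.69 -1.13] w 0.172 g 48.7 F [-0.7 -0.2  5.9]
tool delta mm [-2.5  0.8  1.8]
```

Emit:
jog_arm --rows '[{"x": 0, "y": 0, "z": -5, "ax": 0, "ay": 0, "az": 0, "fingers": 10}, {"x": 0, "y": 0, "z": -10, "ax": 0, "ay": 0, "az": 0, "fingers": 10}, {"x": 0, "y": 0, "z": -20, "ax": 0, "ay": 0, "az": 0, "fingers": 10}, {"x": 0, "y": 0, "z": -25, "ax": 0, "ay": 0, "az": 0, "fingers": 10}, {"x": 0, "y": 0, "z": -25, "ax": 0, "ay": 0, "az": 0, "fingers": 10}, {"x": 0, "y": 0, "z": -20, "ax": 0, "ay": 0, "az": 0, "fingers": 10}, {"x": 0, "y": 0, "z": -10, "ax": 0, "ay": 0, "az": 0, "fingers": 10}, {"x": 0, "y": 0, "z": 0, "ax": 0, "ay": 0, "az": 0, "fingers": 10}]'

```text
t: 6.05
eef_pos: [0.498, 0.189, 0.1738]
tool_rot: [0.0, 0.816, 0.578, 0.001]
contact_force: [1.1, -0.1, -1.1]
gripper_width: 0.171
grasp_force: 48.8
```

```bash
python3 -c "
from h import *
state([.6425,-.0635,.17])"
```

```text
t6.05 tcp [0.498  0.189  0.1738] yang -19.4 tz [ 0.003  0.001 -1.   ] q [-0.05  0.36 -0.53  1.93  0.23  0.91 -1.03] w 0.171 g 48.8 F [ 1.1 -0.1 -1.1]
tool delta mm [-190.2  220.2    3.9]
```

Emit:
jog_arm --rows '[{"x": -12, "y": 14, "z": 0, "ax": 0, "ay": 0, "az": 0, "fingers": 10}, {"x": -28, "y": 33, "z": 0, "ax": 0, "ay": 0, "az": 0, "fingers": 10}, {"x": -35, "y": 41, "z": 0, "ax": 0, "ay": 0, "az": 0, "fingers": 10}, {"x": -35, "y": 41, "z": 0, "ax": 0, "ay": 0, "az": 0, "fingers": 10}, {"x": -35, "y": 41, "z": 0, "ax": 0, "ay": 0, "az": 0, "fingers": 10}, {"x": -28, "y": 33, "z": 0, "ax": 0, "ay": 0, "az": 0, "fingers": 10}, {"x": -15, "y": 17, "z": 0, "ax": 0, "ay": 0, "az": 0, "fingers": 10}, {"x": 0, "y": 0, "z": 0, "ax": 0, "ay": 0, "az": 0, "fingers": 10}]'

```text
t: 6.85
eef_pos: [0.6368, -0.0569, 0.1702]
tool_rot: [0.0, 0.818, 0.575, -0.001]
contact_force: [-0.4, 0.3, 0.2]
gripper_width: 0.167
grasp_force: 48.8
```

```bash
python3 -c "
from h import *
state([.6425,-.0635,.12])
c=shot('wrist','w4');s=shot('scene');d=shot('side')
ims=[]
for c,p in((c,None),(s,[.6425,-.0635,.1]),(d,[.6425,-.0635,.1])):
    im=cv2.cvtColor(c['pixels'],cv2.COLOR_RGB2BGR)
    if p is None: ims.append(cv2.resize(im[180:380,178:378],(380,380)))
    else:
        u,v=proj(c,p).astype(int);print(u,v,proj(c,[.6425,-.0635,.063]));ims.append(cv2.resize(im[v-30:v+30,u-30:u+30],(380,380),interpolation=cv2.INTER_CUBIC))
cv2.imwrite('pics/c4.png',cv2.resize(np.hstack(ims),(798,266),interpolation=cv2.INTER_AREA))
"
```

```text
t6.85 tcp [ 0.6368 -0.0569  0.1702] yang -19.8 tz [-0.002 -0.002 -1.   ] q [ 0.29  0.51 -0.42  1.68  0.24  1.   -0.55] w 0.167 g 48.8 F [-0.4  0.3  0.2]
tool delta mm [-4.2  7.7 50.2]
283 252 [283.54322536 257.89054508]
274 163 [274.65703463 173.30614652]
```

View pics/c4.png

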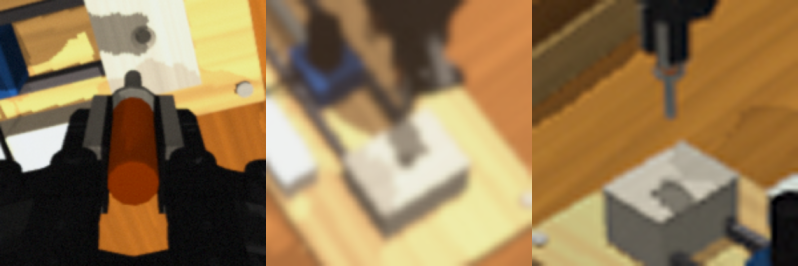

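The wrist panel shows the pin held upright: handle top at (278,318), foot at about (278,237), and the hole at (286,208). I'll compute the offset from these.

```bash
python3 -c "
from h import *
o,Rt=state()
c=bot.read_camera('wrist');im=c['pixels'].astype(int)
h=cv2.cvtColor(c['pixels'],cv2.COLOR_RGB2HSV)
z=o['eef_pos'][2]
# handle column extents
for v in (260,280,300,318):
    r=h[v,240:320];i=np.where((r[:,1]>170)&(r[:,0]<14)&(r[:,2]>60))[0];print(v,240+i.min(),240+i.max())
# tip & hole in grey
g=cv2.cvtColor(c['pixels'],cv2.COLOR_RGB2GRAY)
print(g[196:222,286]);print(g[208,272:300]);print(g[226:246,278]);print(g[240,262:294])
for n,p in dict(top=(278,317.6,z+.0352),tip=(278,237,z-.0478),hole=(286.3,207.8,.063)).items():
    P=atz(c,*p);print(n,P.round(4),'tool',(1000*Rt.T@(P-o['eef_pos'])).round(1))
"
```

```text
t7.00 tcp [ 0.6355 -0.0502  0.1712] yang -19.3 tz [-0.002  0.001 -1.   ] q [ 0.29  0.51 -0.42  1.68  0.24  1.   -0.55] w 0.172 g 48.8 F [-0.8 -0.3 -0.7]
260 265 290
280 262 293
300 260 295
318 259 297
[140 139 139 136 138 140 139 140 139 136 139 132 104  95  90  81  83  84
  86  82  75  79 110 157 203 211]
[144 145 143 143 137 142 141 141 136 139 141 143 135 121 104 103 154 169
 172 167 170 171 185 207 227 235 237 238]
[238 239 239 237 237 232 187  86  63  67  65  65  66  59  62  54  63  59
  65  77]
[199 212 212 214 214 214 216 218 215 151  83  65  64  64  62  59  62  59
  59  55  56  71 149 203 219 221 218 218 218 217 220 215]
top [ 0.6348 -0.0528  0.2064] tool [ -2.7   0.2 -35.2]
tip [ 0.6344 -0.0536  0.1234] tool [-3.6  0.2 47.8]
hole [ 0.6407 -0.0555  0.063 ] tool [ -3.4   7.  108.2]
```

```bash
cat > fine.py <<'E'
from h import *
o,Rt=state()
c=bot.read_camera('wrist');o2=bot.get_obs();print('eef after',o2['eef_pos'].round(4))
T=np.array(c['world_from_camera']);E=T[:3,3]-Rt@np.array([75.7,0,-143.3])/1000;print('tcp from cam',E.round(4));z=E[2]
g=cv2.cvtColor(c['pixels'],cv2.COLOR_RGB2GRAY)
w=g[190:230,265:310];m=(w<112).astype(np.uint8);n,l,st,ce=cv2.connectedComponentsWithStats(m)
print([(st[i].tolist(),(ce[i]+[265,190]).round(1).tolist()) for i in range(1,n) if st[i][4]>15])
cv2.imwrite('pics/f_%d.png'%(100*o['t']),cv2.resize(cv2.cvtColor(c['pixels'],cv2.COLOR_RGB2BGR)[185:285,220:340],(720,600),interpolation=cv2.INTER_CUBIC))
# tip: first dark row of the shank
for u in (276,278,280): 
    col=g[215:260,u]; print(u,'tip row',215+np.where(col<112)[0][-1:],215+np.where((col[:-1]>=112)&(col[1:]<112))[0])
np.save('f.npy',dict(c=c,E=E,Rt=Rt),allow_pickle=True)
E
python3 fine.py; ls pics
```

```text
t7.05 tcp [ 0.6355 -0.0496  0.1716] yang -19.3 tz [-0.002  0.001 -1.   ] q [ 0.29  0.51 -0.42  1.68  0.24  1.   -0.55] w 0.174 g 48.8 F [ 0.1  0.7 -0.9]
eef after [ 0.6357 -0.0495  0.1719]
tcp from cam [ 0.6356 -0.0497  0.1717]
[([17, 19, 14, 11, 113], [288.7, 214.4])]
276 tip row [259] [232 251]
278 tip row [259] [232 252]
280 tip row [259] [232 252]
c4.png
f_705.png
sc.png
scene0.png
sd.png
side0.png
w1.png
w2.png
w3.png
w4.png
wrist0.png
```

View f_705.

View pics/f_705.png

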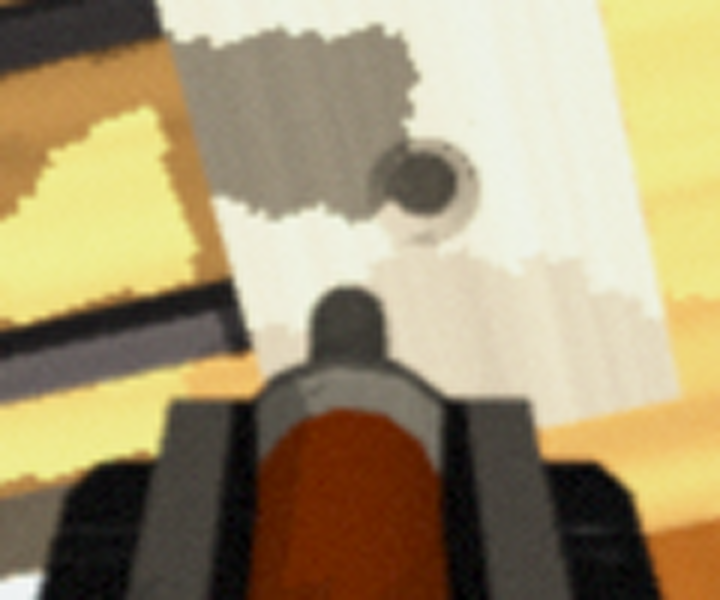

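The crop shows the mouth circle centred at full-image (290.4,216.3). The pin foot's far edge is at v 232.4 and u 277.6.

```bash
python3 -c "
from h import *
f=np.load('f.npy',allow_pickle=True).item();c,E,Rt=f['c'],f['E'],f['Rt'];z=E[2]
P={n:atz(c,*p) for n,p in dict(top=(278,317.6,z+.0352),tip=(277.6,237.6,z-.0478),hole=(290.4,216.3,.063)).items()}
for n,p in P.items(): print(n,p.round(4),'tool',(1000*Rt.T@(p-E)).round(1))
state()"
```

```text
top [ 0.6349 -0.0522  0.2069] tool [ -2.5   0.  -35.2]
tip [ 0.6341 -0.0533  0.1239] tool [-3.9 -0.1 47.8]
hole [ 0.6416 -0.063   0.063 ] tool [-10.6  10.2 108.7]
t7.10 tcp [ 0.6357 -0.0495  0.1719] yang -19.2 tz [-0.001  0.001 -1.   ] q [ 0.29  0.51 -0.42  1.68  0.24  1.   -0.55] w 0.172 g 48.8 F [ 0.3  0.2 -0.2]
```

Emit:
jog_arm --rows '[{"x": -4, "y": 5, "z": 5, "ax": 0, "ay": 0, "az": 0, "fingers": 10}, {"x": -3.3, "y": 5, "z": 15, "ax": 0, "ay": 0, "az": 0, "fingers": 10}, {"x": 0, "y": 0, "z": 15, "ax": 0, "ay": 0, "az": 0, "fingers": 10}, {"x": 0, "y": 0, "z": 10, "ax": 0, "ay": 0, "az": 0, "fingers": 10}, {"x": 0, "y": 0, "z": 3, "ax": 0, "ay": 0, "az": 0, "fingers": 10}, {"x": 0, "y": 0, "z": 0, "ax": 0, "ay": 0, "az": 0, "fingers": 10}, {"x": 0, "y": 0, "z": 0, "ax": 0, "ay": 0, "az": 0, "fingers": 10}, {"x": 0, "y": 0, "z": 0, "ax": 0, "ay": 0, "az": 0, "fingers": 10}]'

```text
t: 7.9
eef_pos: [0.6439, -0.0616, 0.125]
tool_rot: [0.0, 0.816, 0.578, 0.001]
contact_force: [0.0, 0.9, 0.5]
gripper_width: 0.173
grasp_force: 48.8
```

```bash
python3 fine.py; python3 -c "
from h import *
o,Rt=state()
tip=o['eef_pos']+Rt@np.array([-3.2,0,47.8])/1000
print('tip',tip.round(4),'hole delta tool',(1000*Rt.T@(np.array([.6418,-.0633,.063])-tip)).round(1))"
```

```text
t7.90 tcp [ 0.6439 -0.0616  0.125 ] yang -19.4 tz [ 0.001  0.    -1.   ] q [ 0.29  0.57 -0.4   1.7   0.27  0.93 -0.56] w 0.173 g 48.8 F [0.  0.9 0.5]
eef after [ 0.6439 -0.0616  0.125 ]
tcp from cam [ 0.644  -0.0617  0.1252]
[([0, 27, 20, 13, 212], [274.5, 223.4])]
276 tip row [259] [216 251]
278 tip row [259] [216 252]
280 tip row [259] [217 252]
t7.95 tcp [ 0.6439 -0.0616  0.125 ] yang -19.4 tz [ 0.001 -0.    -1.   ] q [ 0.29  0.57 -0.4   1.7   0.27  0.93 -0.56] w 0.165 g 48.8 F [0.6 0.4 0.4]
tip [ 0.6429 -0.0647  0.0772] hole delta tool [ 0.9 -1.5 14.2]
```

View pics/f_790.png

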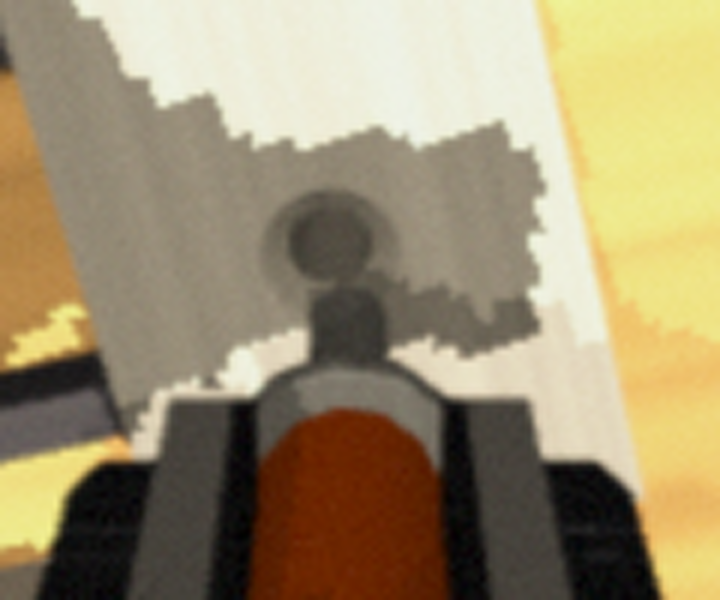

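```bash
python3 -c "
from h import *
f=np.load('f.npy',allow_pickle=True).item();c,E,Rt=f['c'],f['E'],f['Rt'];z=E[2]
P={n:atz(c,*p) for n,p in dict(tip=(277.6,237.6,z-.0478),hole=(274.7,227.2,.063)).items()}
for n,p in P.items(): print(n,p.round(4),'tool',(1000*Rt.T@(p-E)).round(1))"
```

```text
tip [ 0.6427 -0.0654  0.0774] tool [-3.9 -0.1 47.8]
hole [ 0.6414 -0.0633  0.063 ] tool [-2.4 -2.1 62.1]
```

The pin is about 2 mm off in tool y. I'll correct that and enter the mouth gently.

Emit:
jog_arm --rows '[{"x": 1.2, "y": -1.9, "z": 0, "ax": 0, "ay": 0, "az": 0, "fingers": 10}, {"x": 0, "y": 0, "z": 0, "ax": 0, "ay": 0, "az": 0, "fingers": 10}, {"x": 0, "y": 0, "z": 5, "ax": 0, "ay": 0, "az": 0, "fingers": 10}, {"x": 0, "y": 0, "z": 5, "ax": 0, "ay": 0, "az": 0, "fingers": 10}, {"x": 0, "y": 0, "z": 5, "ax": 0, "ay": 0, "az": 0, "fingers": 10}, {"x": 0, "y": 0, "z": 5, "ax": 0, "ay": 0, "az": 0, "fingers": 10}, {"x": 0, "y": 0, "z": 3, "ax": 0, "ay": 0, "az": 0, "fingers": 10}, {"x": 0, "y": 0, "z": 0, "ax": 0, "ay": 0, "az": 0, "fingers": 10}]'

```text
t: 8.75
eef_pos: [0.6417, -0.06, 0.1006]
tool_rot: [-0.0, 0.816, 0.578, -0.0]
contact_force: [0.6, 0.7, -0.6]
gripper_width: 0.173
grasp_force: 48.8
```

```bash
python3 -c "
from h import *
state([.6425,-.0608,.076])"
```

```text
t8.75 tcp [ 0.6417 -0.06    0.1006] yang -19.4 tz [-0.001  0.    -1.   ] q [ 0.28  0.6  -0.39  1.72  0.28  0.88 -0.57] w 0.173 g 48.8 F [ 0.6  0.7 -0.6]
tool delta mm [-0.5  1.  24.6]
```

The foot is about 10 mm into the hole with no contact force, so I'll push on down.

Emit:
jog_arm --rows '[{"x": 0, "y": 0, "z": 5, "ax": 0, "ay": 0, "az": 0, "fingers": 10}, {"x": 0, "y": 0, "z": 5, "ax": 0, "ay": 0, "az": 0, "fingers": 10}, {"x": 0, "y": 0, "z": 5, "ax": 0, "ay": 0, "az": 0, "fingers": 10}, {"x": 0, "y": 0, "z": 4, "ax": 0, "ay": 0, "az": 0, "fingers": 10}, {"x": 0, "y": 0, "z": 3, "ax": 0, "ay": 0, "az": 0, "fingers": 10}, {"x": 0, "y": 0, "z": 2, "ax": 0, "ay": 0, "az": 0, "fingers": 10}, {"x": 0, "y": 0, "z": 1, "ax": 0, "ay": 0, "az": 0, "fingers": 10}, {"x": 0, "y": 0, "z": 0, "ax": 0, "ay": 0, "az": 0, "fingers": 10}]'

```text
t: 9.55
eef_pos: [0.642, -0.0599, 0.0762]
tool_rot: [-0.0, 0.816, 0.578, -0.0]
contact_force: [-0.4, -0.5, -0.5]
gripper_width: 0.176
grasp_force: 48.8
```

```bash
python3 -c "
from h import *
state([.6425,-.0608,.076])"
```

```text
t9.55 tcp [ 0.642  -0.0599  0.0762] yang -19.4 tz [-0.  0. -1.] q [ 0.27  0.63 -0.38  1.73  0.3   0.84 -0.59] w 0.176 g 48.8 F [-0.4 -0.5 -0.5]
tool delta mm [-0.6  0.7  0.2]
```

Emit:
jog_arm --rows '[{"x": 0, "y": 0, "z": 1, "ax": 0, "ay": 0, "az": 0, "fingers": 10}, {"x": 0, "y": 0, "z": 1, "ax": 0, "ay": 0, "az": 0, "fingers": 10}, {"x": 0, "y": 0, "z": 0, "ax": 0, "ay": 0, "az": 0, "fingers": 10}, {"x": 0, "y": 0, "z": 0, "ax": 0, "ay": 0, "az": 0, "fingers": 10}, {"x": 0, "y": 0, "z": 0, "ax": 0, "ay": 0, "az": 0, "fingers": 10}, {"x": 0, "y": 0, "z": 0, "ax": 0, "ay": 0, "az": 0, "fingers": 10}, {"x": 0, "y": 0, "z": 0, "ax": 0, "ay": 0, "az": 0, "fingers": 10}, {"x": 0, "y": 0, "z": 0, "ax": 0, "ay": 0, "az": 0, "fingers": 10}]'

```text
t: 10.35
eef_pos: [0.6424, -0.06, 0.0758]
tool_rot: [0.0, 0.816, 0.578, 0.0]
contact_force: [-4.1, 0.4, 9.3]
gripper_width: 0.166
grasp_force: 50.1
```

```bash
python3 -c "
from h import *
state()"
```

```text
t10.35 tcp [ 0.6424 -0.06    0.0758] yang -19.4 tz [ 0.001 -0.    -1.   ] q [ 0.27  0.63 -0.38  1.73  0.3   0.84 -0.59] w 0.166 g 50.1 F [-4.1  0.4  9.3]
```

The collar is on the block with 9 N. Now I'll release and rise.

Emit:
jog_arm --rows '[{"x": 0, "y": 0, "z": 0, "ax": 0, "ay": 0, "az": 0, "fingers": 50}, {"x": 0, "y": 0, "z": 0, "ax": 0, "ay": 0, "az": 0, "fingers": 50}, {"x": 0, "y": 0, "z": 0, "ax": 0, "ay": 0, "az": 0, "fingers": 50}, {"x": 0, "y": 0, "z": 0, "ax": 0, "ay": 0, "az": 0, "fingers": 50}, {"x": 0, "y": 0, "z": 0, "ax": 0, "ay": 0, "az": 0, "fingers": 50}, {"x": 0, "y": 0, "z": -20, "ax": 0, "ay": 0, "az": 0, "fingers": 50}, {"x": 0, "y": 0, "z": -35, "ax": 0, "ay": 0, "az": 0, "fingers": 50}, {"x": 0, "y": 0, "z": -35, "ax": 0, "ay": 0, "az": 0, "fingers": 50}]'

```text
t: 11.15
eef_pos: [0.6415, -0.0599, 0.1646]
tool_rot: [-0.001, 0.816, 0.578, -0.001]
contact_force: [0.7, -0.3, 0.0]
gripper_width: 0.581
grasp_force: 0.0
```

```bash
python3 -c "
from h import *
state([.5325,-.0515,.17])
c=shot('wrist','w5')
print('top pred',proj(c,[.642,-.0635,.111]))
h=cv2.cvtColor(c['pixels'],cv2.COLOR_RGB2HSV);m=cv2.inRange(h,(3,200,60),(12,255,255));m[:, :200]=0;m[:,360:]=0
n,l,st,ce=cv2.connectedComponentsWithStats(m);i=1+st[1:,4].argmax();print(st[i],ce[i])
for z in (.111,.067): print(proj(c,[.642,-.0635,z]))"
```

```text
t11.15 tcp [ 0.6415 -0.0599  0.1646] yang -19.4 tz [-0.002  0.    -1.   ] q [ 0.3   0.53 -0.42  1.67  0.24  1.   -0.54] w 0.581 g 0.0 F [ 0.7 -0.3  0. ]
tool delta mm [ -28.3 -105.6   -5.2]
top pred [280.36558594 232.83608258]
[268 205  23  38 712] [279.14185393 223.75842697]
[280.36558594 232.83608258]
[280.0227708  211.61695268]
```

The pin stayed down in the block after release: orange blob rows 205–243, as predicted for home. Next is the knob.

Emit:
jog_arm --rows '[{"x": 0, "y": 0, "z": -5, "ax": 0, "ay": 0, "az": -7, "fingers": 70}, {"x": 0, "y": 0, "z": 0, "ax": 0, "ay": 0, "az": -6.8, "fingers": 70}, {"x": 0, "y": 0, "z": 0, "ax": 0, "ay": 0, "az": 0, "fingers": 70}, {"x": 0, "y": -30, "z": 0, "ax": 0, "ay": 0, "az": 0, "fingers": 70}, {"x": -1, "y": -40, "z": 0, "ax": 0, "ay": 0, "az": 0, "fingers": 70}, {"x": -1, "y": -30, "z": 0, "ax": 0, "ay": 0, "az": 0, "fingers": 70}, {"x": 0, "y": -9, "z": 0, "ax": 0, "ay": 0, "az": 0, "fingers": 70}, {"x": 0, "y": 0, "z": 0, "ax": 0, "ay": 0, "az": 0, "fingers": 70}]'

```text
t: 12.0
eef_pos: [0.5326, -0.0514, 0.1694]
tool_rot: [0.0, 0.741, 0.671, -0.0]
contact_force: [0.6, -0.4, 0.8]
gripper_width: 0.822
grasp_force: 0.0
```

```bash
python3 -c "
from h import *
c=shot('wrist','w6');c=shot('wrist')
state([.533,-.0515,.064])
print(proj(c,[.533,-.0515,.105]))
g=cv2.cvtColor(c['pixels'],cv2.COLOR_RGB2GRAY);m=cv2.inRange(g,0,45);m[:120]=0;m[330:]=0;m[:,:205]=0;m[:,350:]=0
n,l,st,ce=cv2.connectedComponentsWithStats(m);print([(st[i].tolist(),ce[i].round(1).tolist()) for i in range(1,n) if st[i][4]>150])
"
```

```text
t12.10 tcp [ 0.5347 -0.0514  0.1696] yang -5.7 tz [ 0.002  0.    -1.   ] q [ 0.4   0.37 -0.51  1.92  0.23  0.91 -0.32] w 0.825 g 0.0 F [0.  0.3 1.3]
tool delta mm [ -0.3  -1.8 105.6]
[275.96483869 222.48643376]
[([205, 160, 145, 129, 3786], [270.2, 195.8]), ([205, 215, 45, 4, 171], [227.3, 216.6]), ([302, 215, 48, 4, 191], [325.6, 216.5])]
```

View pics/w6.png

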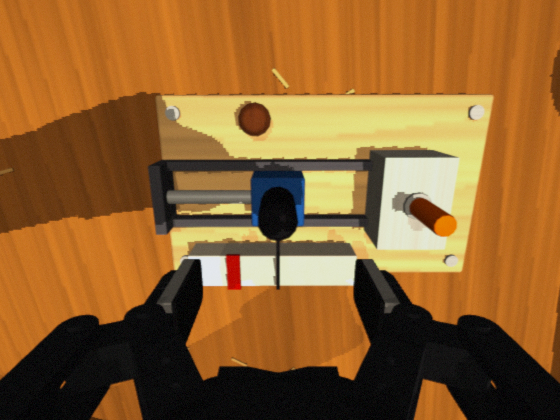

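The view shows the pin seated with its collar on the block. The knob top is at (277,222) between the fingers, and the pointer (278) is about 45 px from the band (233). Now I'll go down on the knob.

Emit:
jog_arm --rows '[{"x": 0, "y": -2, "z": 15, "ax": 0, "ay": 0, "az": 0, "fingers": 70}, {"x": 0, "y": 0, "z": 20, "ax": 0, "ay": 0, "az": 0, "fingers": 70}, {"x": 0, "y": 0, "z": 25, "ax": 0, "ay": 0, "az": 0, "fingers": 70}, {"x": 0, "y": 0, "z": 20, "ax": 0, "ay": 0, "az": 0, "fingers": 70}, {"x": 0, "y": 0, "z": 15, "ax": 0, "ay": 0, "az": 0, "fingers": 70}, {"x": 0, "y": 0, "z": 8, "ax": 0, "ay": 0, "az": 0, "fingers": 70}, {"x": 0, "y": 0, "z": 0, "ax": 0, "ay": 0, "az": 0, "fingers": 70}, {"x": 0, "y": 0, "z": 0, "ax": 0, "ay": 0, "az": 0, "fingers": 70}]'

```text
t: 12.9
eef_pos: [0.5322, -0.051, 0.0668]
tool_rot: [0.0, 0.741, 0.672, 0.0]
contact_force: [0.5, 0.2, 0.4]
gripper_width: 0.821
grasp_force: 0.0
```

```bash
cat > band.py <<'E'
from h import *
c=bot.read_camera('wrist');o,Rt=state([.533,-.0515,.064])
h=cv2.cvtColor(c['pixels'],cv2.COLOR_RGB2HSV);g=h[:,:,2]
m=(cv2.inRange(h,(0,200,90),(4,255,255))|cv2.inRange(h,(172,200,90),(180,255,255)));m[330:]=0
n,l,st,ce=cv2.connectedComponentsWithStats(m);L=[(st[i].tolist(),ce[i].round(1).tolist()) for i in range(1,n) if st[i][4]>30];print(L)
if L:
    b=max(L,key=lambda a:a[0][4]);v0=int(b[1][1])
    for v in range(v0-14,v0+15,4):
        r=g[v,215:345];i=np.where(r<60)[0]; print(v,(215+i).tolist()[:14])
    print('band',atz(c,*b[1],.0485))
np.save('b.npy',c,allow_pickle=True)
E
python3 band.py
```

```text
t12.95 tcp [ 0.5323 -0.0511  0.0671] yang -5.6 tz [ 0.002 -0.    -1.   ] q [ 0.34  0.51 -0.45  2.    0.34  0.71 -0.42] w 0.820 g 0.0 F [ 0.3 -0.   0.2]
tool delta mm [-0.4  0.7  3.1]
[]
```

Emit:
jog_arm --rows '[{"x": 0, "y": 0.5, "z": 3, "ax": 0, "ay": 0, "az": 0, "fingers": 70}, {"x": 0, "y": 0, "z": 0, "ax": 0, "ay": 0, "az": 0, "fingers": 20}, {"x": 0, "y": 0, "z": 0, "ax": 0, "ay": 0, "az": 0, "fingers": 20}, {"x": 0, "y": 0, "z": 0, "ax": 0, "ay": 0, "az": 0, "fingers": 20}, {"x": 0, "y": 0, "z": 0, "ax": 0, "ay": 0, "az": 0, "fingers": 20}, {"x": 0, "y": 0, "z": 0, "ax": 0, "ay": 0, "az": 0, "fingers": 20}, {"x": 0, "y": 0, "z": 0, "ax": 0, "ay": 0, "az": 0, "fingers": 20}, {"x": 0, "y": 0, "z": 0, "ax": 0, "ay": 0, "az": 0, "fingers": 20}]' --force 70

```text
t: 13.75
eef_pos: [0.532, -0.0512, 0.0638]
tool_rot: [0.0, 0.741, 0.672, 0.0]
contact_force: [-1.6, -0.5, 5.6]
gripper_width: 0.309
grasp_force: 68.6
```

Run:
```python
from h import *
o,Rt=state()
j=np.array([.9952,-.0976,0])
w=cv2.imread('pics/w6.png');h=cv2.cvtColor(w,cv2.COLOR_BGR2HSV)
m=cv2.inRange(h,(0,200,90),(4,255,255))|cv2.inRange(h,(174,200,90),(180,255,255));m[:240]=0;m[300:]=0;m[:,:200]=0;m[:,300:]=0
n,l,st,ce=cv2.connectedComponentsWithStats(m);i=1+st[1:,4].argmax();print('w6 band',st[i],ce[i])
for v in (255,265,275): print(v,w[v,270:286].max(1))
# shot w6 taken just before settle: scale only
f=210/np.tan(np.radians(65.23)/2)
for n in('scene','side'):
    c=shot(n,n+'_g');h=cv2.cvtColor(c['pixels'],cv2.COLOR_RGB2HSV)
    u,v=proj(c,[.4862,-.1155,.048]).astype(int)
    m=cv2.inRange(h,(0,130,90),(6,255,255))|cv2.inRange(h,(170,130,90),(180,255,255));k=np.zeros_like(m);k[v-12:v+13,u-12:u+13]=m[v-12:v+13,u-12:u+13]
    ys,xs=np.nonzero(k);wt=h[ys,xs,1].astype(float)
    if len(xs): 
        P=atz(c,np.average(xs,weights=wt),np.average(ys,weights=wt),.049);print(n,'band',P.round(4),len(xs),'jig x rel home', ((P-[.533,-.0528,0])@j).round(4))
```

```text
t13.75 tcp [ 0.532  -0.0512  0.0638] yang -5.6 tz [ 0. -0. -1.] q [ 0.34  0.51 -0.45  2.    0.34  0.7  -0.42] w 0.309 g 68.6 F [-1.6 -0.5  5.6]
w6 band [227 255  14  34 409] [233.16381418 271.53300733]
255 [131 130 129 131 120  98  55  30  25  60 113 128 132 131 133 132]
265 [231 232 231 207 155 118  70  33  36 114 210 230 230 231 231 233]
275 [232 232 230 223 212 155  76  31  31 111 209 230 233 232 232 231]
scene band [ 0.488  -0.1147  0.049 ] 17 jig x rel home -0.0387
side band [ 0.4872 -0.1153  0.049 ] 28 jig x rel home -0.0395
```

The band is about 39.5 mm from the pointer, and three estimates agree within about 1 mm. Pulling now along tool -y.

Emit:
jog_arm --rows '[{"x": 0, "y": -3, "z": 0, "ax": 0, "ay": 0, "az": 0, "fingers": 20}, {"x": 0, "y": -7, "z": 0, "ax": 0, "ay": 0, "az": 0, "fingers": 20}, {"x": 0, "y": -8, "z": 0, "ax": 0, "ay": 0, "az": 0, "fingers": 20}, {"x": 0, "y": -8, "z": 0, "ax": 0, "ay": 0, "az": 0, "fingers": 20}, {"x": 0, "y": -7, "z": 0, "ax": 0, "ay": 0, "az": 0, "fingers": 20}, {"x": 0, "y": -5, "z": 0, "ax": 0, "ay": 0, "az": 0, "fingers": 20}, {"x": 0, "y": -1.5, "z": 0, "ax": 0, "ay": 0, "az": 0, "fingers": 20}, {"x": 0, "y": 0, "z": 0, "ax": 0, "ay": 0, "az": 0, "fingers": 20}]'

```text
t: 14.65
eef_pos: [0.4952, -0.0476, 0.0638]
tool_rot: [0.002, 0.741, 0.672, 0.002]
contact_force: [10.0, -0.3, -4.9]
gripper_width: 0.31
grasp_force: 69.4
```

Run:
```python
from h import *
for k in range(2): c=shot('side',f'side_h{k}')
o,Rt=state([.5320-.9952*.0395,-.0512+.0976*.0395,.064])
print('pull',(o['eef_pos']-[.532,-.0512,.0638])@[.9952,-.0976,0])
s=shot('scene','scene_h')
# red / dark along the bar, jig frame, from both cameras
j=np.array([.9952,-.0976,0]);y=np.array([.0976,.9952,0]);H=np.array([.533,-.0528,0])
for n,c in(('side',c),('scene',s)):
    for yy in(-.078,-.066,-.056):
        r=[]
        for x in np.arange(-.054,-.0235,.003):
            p=H+j*x+y*yy;u,v=proj(c,[p[0],p[1],.0495])
            r.append(cv2.getRectSubPix(c['pixels'],(1,1),(float(u),float(v)))[0,0].tolist())
        print(n,yy,r)
```

```text
t14.75 tcp [ 0.4953 -0.0476  0.0638] yang -5.6 tz [ 0.005  0.    -1.   ] q [ 0.35  0.47 -0.46  2.09  0.34  0.65 -0.44] w 0.310 g 69.4 F [ 9.6 -2.4 -3.9]
tool delta mm [ 0.  -2.6 -0.2]
pull -0.036859399384270485
side -0.078 [[194, 187, 164], [185, 176, 152], [164, 148, 130], [157, 74, 61], [154, 16, 9], [114, 10, 4], [39, 10, 12], [83, 85, 83], [98, 92, 84], [64, 59, 53], [22, 23, 23]]
side -0.066 [[204, 204, 183], [195, 193, 172], [168, 147, 129], [157, 68, 56], [161, 7, 0], [112, 9, 3], [45, 8, 6], [62, 58, 51], [84, 84, 74], [68, 68, 60], [32, 32, 31]]
side -0.056 [[206, 206, 185], [198, 199, 178], [148, 131, 114], [139, 40, 30], [154, 12, 3], [132, 10, 3], [75, 27, 24], [62, 57, 52], [62, 62, 56], [33, 33, 32], [19, 21, 21]]
scene -0.078 [[214, 212, 187], [214, 209, 185], [208, 190, 167], [192, 150, 129], [171, 106, 88], [149, 78, 62], [145, 89, 74], [166, 133, 114], [193, 179, 157], [205, 197, 173], [210, 207, 181]]
scene -0.066 [[237, 238, 224], [235, 235, 215], [226, 213, 189], [204, 171, 147], [164, 113, 94], [135, 82, 66], [134, 92, 75], [174, 149, 127], [210, 199, 175], [232, 230, 206], [236, 236, 216]]
scene -0.056 [[237, 237, 222], [233, 228, 206], [224, 206, 180], [196, 155, 131], [160, 104, 85], [132, 75, 59], [145, 102, 84], [179, 153, 129], [216, 205, 178], [231, 227, 204], [236, 235, 215]]
```

The pointer is already within the red, about 3 mm on the near side of centre. One small correction to go.

Emit:
jog_arm --rows '[{"x": 0, "y": -1.3, "z": 0, "ax": 0, "ay": 0, "az": 0, "fingers": 20}, {"x": 0, "y": -1.2, "z": 0, "ax": 0, "ay": 0, "az": 0, "fingers": 20}, {"x": 0, "y": 0, "z": 0, "ax": 0, "ay": 0, "az": 0, "fingers": 20}, {"x": 0, "y": 0, "z": 0, "ax": 0, "ay": 0, "az": 0, "fingers": 20}, {"x": 0, "y": 0, "z": 0, "ax": 0, "ay": 0, "az": 0, "fingers": 20}, {"x": 0, "y": 0, "z": 0, "ax": 0, "ay": 0, "az": 0, "fingers": 20}, {"x": 0, "y": 0, "z": 0, "ax": 0, "ay": 0, "az": 0, "fingers": 20}, {"x": 0, "y": 0, "z": 0, "ax": 0, "ay": 0, "az": 0, "fingers": 20}]'

```text
t: 15.6
eef_pos: [0.493, -0.0474, 0.0638]
tool_rot: [0.002, 0.741, 0.672, 0.002]
contact_force: [8.8, -2.3, -6.0]
gripper_width: 0.312
grasp_force: 69.4
```

Run:
```python
from h import *
c=shot('side','side_i');s=shot('scene','scene_i')
o,Rt=state()
print('pull',(o['eef_pos']-[.532,-.0512,.0638])@[.9952,-.0976,0])
j=np.array([.9952,-.0976,0]);y=np.array([.0976,.9952,0]);H=np.array([.533,-.0528,0])
for n,c in(('side',c),('scene',s)):
    for yy in(-.078,-.066):
        r=[]
        for x in np.arange(-.054,-.0235,.002):
            p=H+j*x+y*yy;u,v=proj(c,[p[0],p[1],.0495])
            q=cv2.getRectSubPix(c['pixels'],(1,1),(float(u),float(v)))[0,0].tolist();r.append((round(x*1000),q[0],q[1]))
        print(n,yy,r)
# pin still home?
for c in(bot.read_camera('side'),):
    h=cv2.cvtColor(c['pixels'],cv2.COLOR_RGB2HSV);m=cv2.inRange(h,(3,200,90),(13,255,255))
    u,v=proj(c,[.642,-.0635,.089]).astype(int);k=m[v-15:v+16,u-8:u+9];ys,xs=np.nonzero(k);print('pin pred',u,v,'seen',xs.mean()+u-8,ys.mean()+v-15,len(xs))
```

```text
t15.70 tcp [ 0.493  -0.0474  0.0638] yang -5.6 tz [ 0.006  0.    -1.   ] q [ 0.35  0.46 -0.46  2.09  0.33  0.65 -0.44] w 0.309 g 69.4 F [ 9.3 -0.6 -5.4]
pull -0.03915038967644673
side -0.078 [(-54, 194, 187), (-52, 191, 182), (-50, 180, 168), (-48, 165, 149), (-46, 156, 100), (-44, 145, 49), (-42, 111, 14), (-40, 70, 6), (-38, 47, 17), (-36, 49, 38), (-34, 73, 58), (-32, 82, 65), (-30, 62, 49), (-28, 36, 33), (-26, 19, 21), (-24, 16, 16)]
side -0.066 [(-54, 204, 204), (-52, 200, 199), (-50, 188, 184), (-48, 168, 147), (-46, 157, 93), (-44, 154, 44), (-42, 147, 9), (-40, 111, 11), (-38, 73, 17), (-36, 53, 40), (-34, 57, 57), (-32, 61, 57), (-30, 49, 49), (-28, 35, 35), (-26, 26, 27), (-24, 22, 22)]
scene -0.078 [(-54, 214, 211), (-52, 213, 208), (-50, 214, 207), (-48, 204, 189), (-46, 191, 164), (-44, 177, 136), (-42, 163, 106), (-40, 149, 78), (-38, 149, 79), (-36, 155, 90), (-34, 165, 117), (-32, 181, 150), (-30, 196, 179), (-28, 202, 191), (-26, 209, 203), (-24, 211, 207)]
scene -0.066 [(-54, 237, 238), (-52, 236, 237), (-50, 233, 231), (-48, 223, 213), (-46, 208, 190), (-44, 180, 151), (-42, 153, 112), (-40, 143, 88), (-38, 146, 79), (-36, 160, 93), (-34, 181, 131), (-32, 200, 169), (-30, 216, 200), (-28, 228, 223), (-26, 234, 232), (-24, 236, 236)]
pin pred 274 166 seen 274.5263157894737 167.44736842105263 38
```

```bash
python3 -c "
from station import bot
print(bot.hand_in())"
```

```text
the job is handed in; nothing more can be done
None
```

I handed the job in at about 16 s, without seeing a verdict: the orange pin is home in the stop block and released, and the gripper is holding the jaw with its pointer within about 2 mm of the red band's centre by the camera readings.

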